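# Scrape the sawing plate clean and lift the offcut pan

### The arm

A 6-joint arm with a two-finger parallel gripper is mounted at the origin on the work surface. World frame = base frame: x ahead of the robot, y to its left, z up, the work surface at z = 0. Lengths are in m, angles in rad, forces in N, time in s.
With the tool pointing down it reaches from about 0.325 to 0.85 m from the base axis. Payload 15.5 kg.
Tool frame: the origin (TCP) lies at the very end of the fingers, on their centre line; the grasp point (between the pads) lies 19 mm behind it; z points along the fingers, x is the direction in which the jaws open and shut, and the axes are right-handed (so a half turn about z gives the same grasp; the last joint's range is limited). The gripper opens to 91 mm and grips with 3 to 60 N. Pads are 32 mm wide; open, the fingers measure 118 mm over their backs; the gripper's body (76 mm by 178 mm) begins 60 mm behind the grasp point.
Start: joints at [1.099, 0.494, 1.345, -0, 1.302, -0.096], TCP at [0.229, 0.581, 0.214] pointing down, gripper open.
Joint ranges: [-2.91, 2.91], [-0.82, 2.16], [0.22, 2.67], [-1.22, 4.37], [0.12, 2.79], [-3.08, 3.08]. Speed limits (rad/s): [1.89, 1.89, 2.57, 3.01, 3.01, 3.01].

### API

Orientations are given as a unit quaternion [x, y, z, w].
In Python, from bench import arm gives the robot as it stands.
- The arm moves only by the tool apply_moves, never from a script. Its argument "targets" is a list of rows, each an object of numbers: "hand": the opening, from -1 (shut) to 1 (fully open); "tx", "ty", "tz": the shift along the world's x, y, z in m; "rx", "ry", "rz": the turn, a rotation vector about the world's x, y, z in rad. A call has 1 to 5 rows; each row is the pose to reach, as a shift and turn from the pose measured when the call began; what a row does not reach only later rows make up. A row lasts 1/8 s, in which the tool goes at most 62.5 mm and 10.7 degrees, less where a joint would pass 70% of its speed; a pose out of reach is approached as far as the arm can. A call with a gripper value outside its range is refused whole. The fingers move at their own pace and stop on an object; "force" is the grip in N (left out, the last holds). Time passes only in rows, so rows that repeat a pose let the fingers close. It gives the time, the measured TCP pose, the force and the opening at its end, in the units of the state.
- arm.get_state(): the state, without advancing time (a new reading comes with each control period).
- arm.snapshot(name): name is "scene" or "top"; returns (picture, depth): 400x640x3 uint8, blue, green, red; 400x640 float32, m along the optical axis (not along the pixel's ray), 0 where there is no reading.
- arm.camera_params(name): a dict with "mtx" (3x3 intrinsics, pixels), "k1" (the pictures are not rectified: a ray, as slopes to the right and down, at radius r is drawn at 1 + k1 r^2 times it, then the intrinsics apply), "rvec" (rotation vector, rad) and "tvec" (3), from world to camera coordinates, as OpenCV has them. Camera axes: x right, y down, z forward; pixel columns grow to the right and rows downward; lengths in m; the calibration is good to about 2 mm. A picture is of the moment at which its call begins. camera_params takes no time and is no camera call.
- arm.finish_job(): hands the job in, once; it reports no verdict.
The state is a dict: "time": time; "joint_positions": joint angles; "qvel": joint speeds; "joint_efforts": joint torques, N m; "tcp_pos": TCP position; "eef_rot": TCP orientation; "ft_force": force on the tool from outside, world axes, zero at the start; "moment": the same for the moment, N m; "width": opening from 0.0 (shut) to 1.0 (fully open).
Only numpy, scipy, OpenCV 4.12 (cv2) and the standard library are available. Lean on these libraries where they do the work, as an engineer would, in place of code of your own. Each camera call takes 0.05 s, during which the arm holds its last target.

### The job

Take the wooden scraper block by its grip and use it, never the gripper itself, to scrape all four plastic offcuts off the sawing plate over its open edge into the steel pan standing there, then stand the block upright back on the counter. Then pick up the pan by its handle bar, lift it at least 10 cm clear of the counter and finish while holding it there, steady and level, with all the offcuts still in it. Leave the other goods on the counter where they are.

Things in the scene. Friction and masses are not known exactly. Their poses are not given: they have to be found in the camera images.
- plate_top (a point): centre of the top of the fixed sawing plate: aluminium deck 160 (its x) by 140 mm (y), 50 mm above the counter, wooden base. Steel fences 10 mm wide, 12 mm high along both y sides (inner faces at y = +-60 mm); both x ends open. The pan stands at its +x end, 80 mm from this point. z up.
- pan_handle (a point): middle of the pan's straight black handle bar, 124 mm above the pan's underside: bar along the pan's y, 12 mm wide (x), 12 mm high, 158 mm long, joined rigidly to the pan by a flat upright at each end (y = +-77 mm). Axes as the pan's.
- pan: loose sheet-steel pan, about 0.3 kg: open tray 116 (its x) by 150 mm (y), 36 mm high, walls and floor 3 mm, bail handle across its middle. Stands on the counter against the plate's +x end (gap 1 to 6 mm), its rim 14 mm below the deck, its axes within 2 degrees of the plate's. Origin: centre of its underside, z up when level.
- scraper_grip (a point): middle of the upright grip of the loose wooden scraper block, 55 mm above its underside. Foot 30 (x) by 100 (its y, the scraping width) by 30 mm high; on its middle the square grip, 24 by 24 mm, from 30 to 80 mm above the underside. About 140 g. Starts standing on the counter, left or right of the plate; a half turn looks the same.
- scraper: the same scraper block; origin at the centre of its underside, z up.
- chip1_mid (a point): centre of a loose grey plastic offcut on the plate: a ring sliced off a pipe, 25 mm across, 9 mm high, 10 g. All four start between x = -30 and +66 mm and |y| < 56 mm on the plate.
- chip2_mid (a point): centre of a loose grey plastic offcut on the plate: a ring sliced off a pipe, 25 mm across, 9 mm high, 10 g. All four start between x = -30 and +66 mm and |y| < 56 mm on the plate.
- chip3_mid (a point): centre of a loose grey plastic offcut on the plate: a flat sliver 23 by 13 mm, 9 mm high, 10 g. All four start between x = -30 and +66 mm and |y| < 56 mm on the plate.
- chip4_mid (a point): centre of a loose grey plastic offcut on the plate: a flat sliver 23 by 13 mm, 9 mm high, 10 g. All four start between x = -30 and +66 mm and |y| < 56 mm on the plate.
- coupler_mid (a point): middle of a bystander: standing blue and black pipe coupler, 52 mm across, 80 mm high; left or right of the plate, on the other side from the scraper block
- elbow_mid (a point): bystander: grey pipe elbow, 50 mm wide, 66 mm high, beside the plate; point 30 mm above its underside
- socket_mid (a point): middle of a bystander: white pipe socket (short tube), 48 mm across, 45 mm high, beside the plate
- valve_mid (a point): bystander: steel ball valve with a lever, 82 mm long, 48 mm high, beside the pan; point 20 mm above its underside
- stub_mid (a point): middle of a bystander: grey pipe stub lying down, 100 mm long, 32 mm thick, beside the pan
- tapemeasure_mid (a point): middle of a bystander: tape measure, 70 by 36 by 62 mm, at the back right
Not all that is in view belongs to the job. Leave any orange or pink look-alike of the part that bears plate_top alone.

How it is judged:
By the outcome, as a careful person would: the job done as asked, in the order asked, and still so for the second after the job is handed in, while the arm keeps its last pose, push and grip.
It also fails if it takes over 72 s, if anything falls off the work surface, if the arm or the gripper's body presses on something with over 40 N, if the wrist force passes 120 N, or if a joint passes its speed limit or range.

## Working session

There is one attempt and no reset: what is moved stays moved. The work goes in short steps, Python scripts to look and compute and a tool call to move; the robot and the scene stay as the last step left them, time stands still between calls to the robot, and variables do not carry over. Pictures are saved under pics/ and viewed, and the job is handed in when it is done.

Besides the shell and the picture viewer there is one more tool, called after "Call:" as a command line: name --argument value ..., lists and objects as JSON in quotes. apply_moves: Moves the arm, as the interface text tells. Its arguments: {"type":"object","properties":{"targets":{"type":"array"},"force":{"type":"number"}},"required":["targets"]}

```bash
mkdir -p pics; cat > h.py <<'E'
import numpy as np,cv2
from bench import arm
def load(n):
    d=np.load(f'{n}.npz');return d['i'],d['d']
def cam(n):
    c=arm.camera_params(n);R=cv2.Rodrigues(np.array(c['rvec'],float))[0];return np.array(c['mtx'],float),float(c['k1']),R,np.array(c['tvec'],float).ravel()
def rays(n,uv):
    K,k1,R,t=cam(n);uv=np.atleast_2d(uv).astype(float)
    p=cv2.undistortPoints(uv.reshape(-1,1,2),K,np.array([k1,0,0,0.]))[:,0]
    return -R.T@t,p@R[:2]+R[2],p
def onz(n,uv,z):
    o,d,_=rays(n,uv);s=(z-o[2])/d[:,2];return o+s[:,None]*d
def proj(n,P):
    K,k1,R,t=cam(n);return cv2.projectPoints(np.atleast_2d(P).astype(float),cv2.Rodrigues(R)[0],t,K,np.array([k1,0,0,0.]))[0][:,0]
def cloud(n,d):
    v,u=np.mgrid[0:400,0:640];uv=np.stack([u.ravel(),v.ravel()],1)
    o,r,_=rays(n,uv);P=o+r*d.reshape(-1,1);P[d.ravel()==0]=np.nan
    return P.reshape(400,640,3)
E
python3 - <<'E'
from h import *
for n in('scene','top'):
    i,d=arm.snapshot(n);np.savez(n+'.npz',i=i,d=d);cv2.imwrite(f'pics/{n}0.png',i)
    K,k1,R,t=cam(n);print(n,K.tolist(),k1,-R.T@t)
    print(R.tolist(), (d==0).mean())
print(arm.get_state())
E
```

```text
scene [[411.90581198655053, 0.0, 326.4099241730907], [0.0, 411.90581198655053, 199.11671031327654], [0.0, 0.0, 1.0]] -0.06833276687051666 [1.01562993 0.40627101 0.73179768]
[[-0.652728532057274, 0.7573615277467513, -0.01868099910237589], [0.5568879199475781, 0.46294144864551867, -0.6896093529980932], [-0.5136353843484851, -0.46053092340807666, -0.7239405780380654]] 0.00412109375
top [[367.7834826887932, 0.0, 314.5017617113172], [0.0, 367.7834826887932, 195.35788086987907], [0.0, 0.0, 1.0]] -0.06755159088553346 [ 0.40403189 -0.02147889  0.97110117]
[[-0.011336480465602095, -0.9996678067707181, -0.02314649685968391], [-0.982766457188069, 0.015410003944434147, -0.18420809538248809], [0.18450359030833063, 0.020659329240196977, -0.9826146840337167]] 0.00394140625
{'time': 0.1, 'joint_positions': array([ 1.09947081e+00,  4.94123730e-01,  1.34603241e+00, -1.46826033e-05,
        1.30248635e+00, -9.54904055e-02]), 'qvel': array([ 0.00111794,  0.00053661, -0.00153225,  0.00159036,  0.00381437,
       -0.00152276]), 'joint_efforts': array([ 2.28159770e-03, -8.80241632e+01, -3.82543266e+01,  7.08267884e-02,
        4.84162685e-02, -1.21363560e-04]), 'tcp_pos': array([0.22925687, 0.58109258, 0.21340867]), 'eef_rot': array([ 8.26754339e-01,  5.62562874e-01, -4.56753514e-04,  2.58780884e-04]), 'ft_force': array([-0.39328066, -0.4898816 , -0.29306667]), 'moment': array([-0.03422541,  0.01710901, -0.05056261]), 'width': 1.0005538278984238}
```

```bash
ls -la . pics
```

```text
.:
total 3520
drwxr-xr-x  3 agent agent    4096 Dec  7 13:59 .
drwxr-xr-x 23 root  root     4096 Dec  7 13:58 ..
-rw-r--r--  1 agent agent     856 Dec  7 13:58 h.py
drwxr-xr-x  2 agent agent    4096 Dec  7 13:59 pics
-rw-r--r--  1 agent agent 1792490 Dec  7 13:58 scene.npz
-rw-r--r--  1 agent agent 1792490 Dec  7 13:59 top.npz

pics:
total 784
drwxr-xr-x 2 agent agent   4096 Dec  7 13:59 .
drwxr-xr-x 3 agent agent   4096 Dec  7 13:59 ..
-rw-r--r-- 1 agent agent 388518 Dec  7 13:58 scene0.png
-rw-r--r-- 1 agent agent 402716 Dec  7 13:59 top0.png
```

View pics/top0.png

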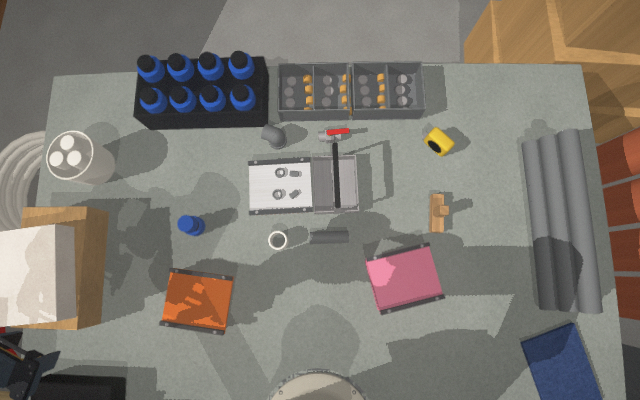

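View pics/scene0.png

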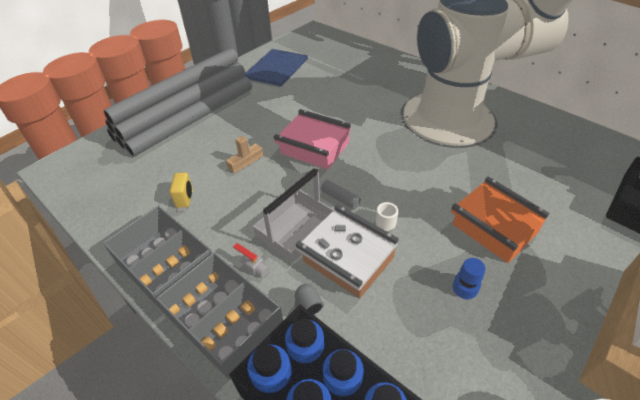

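The top view shows the plate at about (281,187) with the four offcuts on it and the pan at (336,183) with its black bar. The scraper is at (438,212), the coupler at (190,226), the socket at (278,240), the stub at (328,236), the valve at (335,134) and the elbow at (273,134). The plate's +x points to image right, which is world -y.

```bash
cat > m.py <<'E'
from h import *
C={}
for n in('scene','top'):
    i,d=load(n);P=cloud(n,d);hsv=cv2.cvtColor(i,cv2.COLOR_BGR2HSV);C[n]=(i,hsv,P)
def rect(p):
    r=cv2.minAreaRect((p[:,:2]*1000).astype(np.float32));return [np.round(x,1) for x in (r[0],r[1],r[2])]
for n in C:
    i,h,P=C[n]
    x,y,z=P[...,0],P[...,1],P[...,2]
    # plate deck
    roi=(x>.33)&(x<.6)&(y>-.03)&(y<.2)
    for nm,zr,extra in [('deck',(.047,.054),roi),('fence+chips',(.0555,.066),roi),
        ('handle',(.112,.135),(x>.3)&(x<.65)&(y>-.2)&(y<.05)),
        ('panrim',(.030,.042),(x>.35)&(x<.58)&(y>-.16)&(y<.02)),
        ('grip',(.06,.09),(x>.3)&(x<.5)&(y<-.25)&(y>-.45)),
        ('foot',(.024,.035),(x>.3)&(x<.5)&(y<-.25)&(y>-.45))]:
        m=extra&(z>zr[0])&(z<zr[1])
        m=cv2.morphologyEx(m.astype(np.uint8),cv2.MORPH_OPEN,np.ones((2,2)))
        k,l,s,c=cv2.connectedComponentsWithStats(m)
        for j in range(1,k):
            if s[j,4]>25:
                p=P[l==j];print(n,nm,s[j].tolist(),rect(p),'zmed',np.round(np.median(p[:,2]),4))
E
python3 m.py; python3 -c "
import cv2
for n,(a,b,c,d) in {'top':(130,250,230,460),'scene':(140,300,220,410)}.items():
    i=cv2.imread(f'pics/{n}0.png')[a:b,c:d];cv2.imwrite(f'pics/{n}0z.png',cv2.resize(i,None,fx=3.4,fy=3.4,interpolation=2))"
```

```text
scene deck [321, 210, 77, 55, 1477] [array([561.3,  88.9]), array([ 94.5, 159.8]), np.float64(9.8)] zmed nan
scene deck [354, 237, 7, 5, 28] [array([580.3,  98.4]), array([20.4, 12.4]), np.float64(35.9)] zmed 0.0497
scene fence+chips [336, 206, 64, 38, 370] [array([540.5,  90.5]), array([ 57.6, 148.6]), np.float64(23.2)] zmed nan
scene fence+chips [336, 226, 11, 6, 57] [array([580.7,  56. ]), array([13.4, 22.4]), np.float64(44.6)] zmed 0.0577
scene handle [279, 170, 41, 35, 345] [array([533.1, -77.7]), array([237.5,  52.3]), np.float64(27.1)] zmed nan
scene panrim [326, 150, 12, 12, 39] [array([ 389.7, -134.2]), array([61.6,  7.1]), np.float64(13.6)] zmed 0.0284
scene panrim [300, 191, 34, 21, 99] [array([527.4, -47.1]), array([110.5,  36.2]), np.float64(86.1)] zmed 0.0338
scene foot [253, 145, 10, 7, 44] [array([ 486.3, -316.1]), array([43. , 21.4]), np.float64(49.2)] zmed 0.0289
top deck [250, 189, 34, 23, 361] [array([567.9, 121.4]), array([58.3, 85.1]), np.float64(2.0)] zmed 0.0484
top deck [297, 188, 16, 21, 121] [array([570.4,  23.6]), array([55.9, 35.3]), np.float64(2.9)] zmed 0.0483
top deck [282, 194, 17, 16, 121] [array([560.8,  60.3]), array([39.1, 41. ]), np.float64(85.8)] zmed 0.0485
top fence+chips [292, 191, 6, 8, 28] [array([579.5,  49.7]), array([ 8.5, 21.3]), np.float64(63.7)] zmed 0.0569
top fence+chips [250, 208, 63, 8, 263] [array([533. ,  83.8]), array([  9.1, 159.7]), np.float64(5.6)] zmed nan
top handle [334, 160, 8, 50, 261] [array([607.9, -59.8]), array([149.5,  18.7]), np.float64(2.2)] zmed nan
top foot [433, 226, 12, 8, 89] [array([ 493.4, -324.4]), array([40.9, 17.9]), np.float64(77.3)] zmed nan
```

```bash
sed -i "s/roi=.*/roi=(x>.48)\&(x<.72)\&(y>-.01)\&(y<.2)\&np.isfinite(z)/; s/(x>.3)&(x<.65)&(y>-.2)&(y<.05)/(x>.45)\&(x<.75)\&(y>-.2)\&(y<.05)/; s/(x>.35)&(x<.58)&(y>-.16)&(y<.02)/(x>.48)\&(x<.72)\&(y>-.16)\&(y<.02)/; s/(x>.3)&(x<.5)&(y<-.25)&(y>-.45)/(x>.44)\&(x<.65)\&(y<-.25)\&(y>-.45)/g; s/if s\[j,4\]>25/p=P[l==j];p=p[np.isfinite(p[:,2])]\n            if s[j,4]>25/; s/p=P\[l==j\];print/print/" m.py; python3 m.py
```

```text
scene deck [303, 210, 95, 73, 2947] [array([584.7,  89.8]), array([158.1, 157.8]), np.float64(2.9)] zmed 0.0493
scene deck [354, 237, 7, 5, 28] [array([580.3,  98.4]), array([20.4, 12.4]), np.float64(35.9)] zmed 0.0497
scene deck [334, 252, 7, 6, 31] [array([637.6,  91.9]), array([19.7, 12. ]), np.float64(40.4)] zmed 0.0498
scene fence+chips [336, 206, 64, 38, 370] [array([538.8,  89.6]), array([ 57.7, 149.5]), np.float64(21.7)] zmed 0.0605
scene fence+chips [336, 226, 11, 6, 57] [array([580.7,  56. ]), array([13.4, 22.4]), np.float64(44.6)] zmed 0.0577
scene fence+chips [320, 240, 10, 9, 56] [array([634.5,  55.6]), array([19.7, 12.6]), np.float64(82.7)] zmed 0.0575
scene fence+chips [297, 242, 67, 45, 453] [array([665.3,  93.6]), array([ 15.6, 156.5]), np.float64(3.1)] zmed 0.061
scene fence+chips [337, 250, 7, 9, 26] [array([631.1,  96.8]), array([19.6, 10.5]), np.float64(58.2)] zmed 0.0561
scene handle [264, 170, 56, 48, 506] [array([560.4, -83.4]), array([273.8,  81.5]), np.float64(12.0)] zmed 0.1259
scene panrim [300, 191, 34, 21, 99] [array([527.4, -47.1]), array([110.5,  36.2]
[... 784 characters left out ...]
, np.float64(9.6)] zmed 0.059
top fence+chips [291, 172, 8, 6, 33] [array([632.6,  48.2]), array([19.6,  9.8]), np.float64(76.6)] zmed 0.0567
top fence+chips [292, 191, 6, 8, 28] [array([579.5,  49.7]), array([ 8.5, 21.3]), np.float64(63.7)] zmed 0.0569
top fence+chips [250, 208, 63, 8, 263] [array([536. ,  84.1]), array([  9.6, 159.6]), np.float64(3.2)] zmed 0.0595
top handle [333, 144, 9, 66, 344] [array([631.5, -60.1]), array([196.8,  19.3]), np.float64(1.2)] zmed 0.1278
top grip [438, 206, 12, 11, 120] [array([ 532. , -334.9]), array([24.1, 57.6]), np.float64(11.1)] zmed 0.0767
top foot [433, 195, 12, 39, 349] [array([ 531.7, -326.5]), array([ 40.7, 103.1]), np.float64(86.0)] zmed 0.0284
```

View pics/top0z.png

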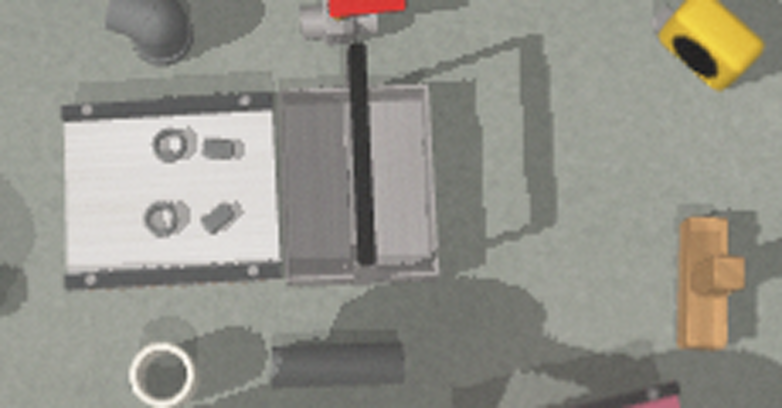

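View pics/scene0z.png

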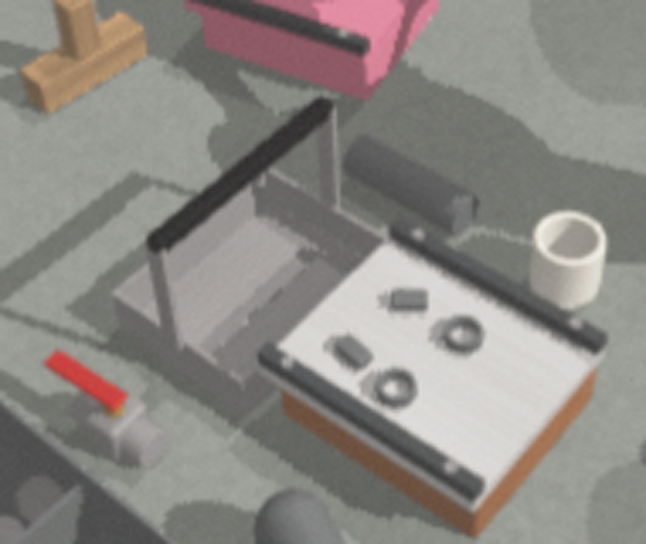

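```bash
cat > m2.py <<'E'
from h import *
from m import C
def pca(p):
    p=p[:,:2];c=p.mean(0);w,v=np.linalg.eigh(np.cov((p-c).T));a=v[:,1];return np.round(c*1000,1),round(np.degrees(np.arctan2(a[1],a[0]))%180,2)
def rr(mask,n,z):
    v,u=np.nonzero(mask);q=onz(n,np.stack([u,v],1),z);r=cv2.minAreaRect((q[:,:2]*1000).astype(np.float32));return np.round(r[0],1),np.round(r[1],1),round(r[2],2),pca(q)
def big(m):
    k,l,s,c=cv2.connectedComponentsWithStats(m.astype(np.uint8));return l==1+np.argmax(s[1:,4])
for n in C:
    i,h,P=C[n];x,y,z=P[...,0],P[...,1],P[...,2];V=h[...,2];S=h[...,1];H=h[...,0]
    for nm,a,b in(('f+',.645,.69),('f-',.515,.555)):
        m=(x>a)&(x<b)&(y>-.01)&(y<.18)&(z>.054)&(z<.068)&(V<110); print(n,nm,m.sum(),rr(big(m),n,.062))
    m=(x>.48)&(x<.74)&(y>-.13)&(y<.02)&(z>.10)&(z<.15)&(V<70);m=big(m);print(n,'bar',m.sum(),rr(m,n,.130))
    wood=(x>.44)&(x<.62)&(y<-.25)&(y>-.45)&(H>5)&(H<22)&(S>70)&(z>.015)
    m=big(wood&(z>.074)&(z<.09));print(n,'grip',m.sum(),rr(m,n,.08))
    m=big(wood&(z>.02)&(z<.036));print(n,'foot',m.sum(),rr(m,n,.03))
    m=big((V>150)&(S<40)&(z>.044)&(z<.054)&(x>.5)&(x<.7)&(y>-.01)&(y<.18));print(n,'deck',m.sum(),rr(m,n,.05))
    m=((V<150)&(z>.046)&(z<.064)&(x>.55)&(x<.655)&(y>.0)&(y<.16)).astype(np.uint8)
    k,l,s,c=cv2.connectedComponentsWithStats(m)
    for j in range(1,k):
        if s[j,4]>15:print(n,'chip',s[j].tolist(),np.round(onz(n,c[j],.055)[0,:2],3))
E
python3 m2.py | grep -v zmed
```

```text
scene f+ 404 (array([670.5,  93.5]), array([ 14.2, 160.9]), 2.14, (array([669.8,  95.2]), np.float64(92.41)))
scene f- 382 (array([541.3,  88.4]), array([ 17.3, 160.2]), 2.55, (array([540.7,  89.5]), np.float64(92.27)))
scene bar 392 (array([615.2, -48.5]), array([158.5,  16.4]), 1.26, (array([617.9, -48.9]), np.float64(1.45)))
scene grip 60 (array([ 534.4, -314.6]), array([28.8, 25.8]), 69.0, (array([ 534.2, -314. ]), np.float64(72.55)))
scene foot 306 (array([ 536.2, -311.4]), array([ 41. , 104.2]), 84.79, (array([ 538. , -311.5]), np.float64(174.6)))
scene deck 2938 (array([604.7,  90.2]), array([135.5, 161. ]), 2.51, (array([600.9,  95.7]), np.float64(91.7)))
scene chip [334, 225, 12, 7, 62] [0.583 0.053]
scene chip [349, 233, 13, 11, 93] [0.582 0.095]
scene chip [318, 239, 11, 10, 74] [0.636 0.052]
scene chip [329, 249, 13, 11, 89] [0.639 0.089]
top f+ 247 (array([666.1,  89.2]), array([ 11.7, 157.9]), 2.58, (array([666.1,  88.5]), np.float64(92.39)))
top f- 238 (array([536.6,  83.5]), array([ 10.5, 158.3]), 2.39, (array([536.6,  83.2]), np.float64(92.16)))
top bar 290 (array([611.2, -54.7]), array([155.1,  10.6]), 1.21, (array([609.6, -54.7]), np.float64(1.29)))
top grip 95 (array([ 531. , -318.3]), array([22.3, 23.1]), 85.9, (array([ 530.7, -318.2]), np.float64(130.01)))
top foot 379 (array([ 530.2, -317.4]), array([ 31.3, 100.4]), 85.79, (array([ 528. , -316.7]), np.float64(175.6)))
top deck 2470 (array([603.5,  87.1]), array([118. , 160.1]), 2.38, (array([602.9,  88.5]), np.float64(91.95)))
top chip [275, 168, 10, 10, 52] [0.638 0.087]
top chip [290, 171, 9, 6, 50] [0.634 0.05 ]
top chip [273, 190, 10, 10, 45] [0.581 0.093]
top chip [289, 190, 10, 9, 47] [0.581 0.05 ]
```

Call:
apply_moves --targets '[{"hand":1,"tx":0.02,"ty":-0.05,"rz":0.06},{"hand":1,"tx":0.04,"ty":-0.1,"rz":0.12},{"hand":1,"tx":0.06,"ty":-0.15,"rz":0.18},{"hand":1,"tx":0.08,"ty":-0.2,"rz":0.24},{"hand":1,"tx":0.1,"ty":-0.25,"rz":0.3}]'

```text
validation failed for argument at $.ta...
```

Call:
apply_moves --targets '[{"hand":1,"tx":0.02,"ty":-0.05},{"hand":1,"tx":0.04,"ty":-0.1},{"hand":1,"tx":0.06,"ty":-0.15},{"hand":1,"tx":0.08,"ty":-0.2},{"hand":1,"tx":0.1,"ty":-0.25}]'

```text
validation failed for argument at $.ta...
```

Call:
apply_moves --targets '[{"hand":1,"tx":0.02,"ty":-0.05},{"hand":1,"tx":0.04,"ty":-0.1},{"hand":1,"tx":0.06,"ty":-0.15},{"hand":1,"tx":0.07,"ty":-0.2},{"hand":1,"tx":0.08,"ty":-0.25}]'

```text
validation failed for argument at $.ta...
```

Call:
apply_moves --targets '[{"hand":1,"tx":0.02,"ty":-0.05,"tz":0,"rx":0,"ry":0,"rz":0.06},{"hand":1,"tx":0.04,"ty":-0.1,"tz":0,"rx":0,"ry":0,"rz":0.12},{"hand":1,"tx":0.06,"ty":-0.15,"tz":0,"rx":0,"ry":0,"rz":0.18},{"hand":1,"tx":0.08,"ty":-0.2,"tz":0,"rx":0,"ry":0,"rz":0.24},{"hand":1,"tx":0.1,"ty":-0.25,"tz":0,"rx":0,"ry":0,"rz":0.3}]'

```text
time: 0.72
tcp_pos: [0.3295, 0.3294, 0.2133]
eef_rot: [0.733, 0.681, -0.0, 0.0]
ft_force: [0.4, 0.4, 0.2]
width: 0.998
```

Call:
apply_moves --targets '[{"hand":1,"tx":0.02,"ty":-0.055,"tz":0,"rx":0,"ry":0,"rz":0},{"hand":1,"tx":0.04,"ty":-0.11,"tz":0,"rx":0,"ry":0,"rz":0},{"hand":1,"tx":0.06,"ty":-0.165,"tz":0,"rx":0,"ry":0,"rz":0},{"hand":1,"tx":0.08,"ty":-0.22,"tz":0,"rx":0,"ry":0,"rz":0},{"hand":1,"tx":0.1,"ty":-0.275,"tz":0,"rx":0,"ry":0,"rz":0}]'

```text
time: 1.35
tcp_pos: [0.4297, 0.0525, 0.2133]
eef_rot: [0.733, 0.681, -0.0, 0.0]
ft_force: [1.5, 1.0, -0.0]
width: 1.0
```

Call:
apply_moves --targets '[{"hand":1,"tx":0.02,"ty":-0.055,"tz":0,"rx":0,"ry":0,"rz":0},{"hand":1,"tx":0.04,"ty":-0.11,"tz":0,"rx":0,"ry":0,"rz":0},{"hand":1,"tx":0.06,"ty":-0.165,"tz":0,"rx":0,"ry":0,"rz":0},{"hand":1,"tx":0.08,"ty":-0.22,"tz":0,"rx":0,"ry":0,"rz":0},{"hand":1,"tx":0.1,"ty":-0.275,"tz":0,"rx":0,"ry":0,"rz":0}]'

```text
time: 1.98
tcp_pos: [0.53, -0.2244, 0.2131]
eef_rot: [0.733, 0.68, -0.0, 0.0]
ft_force: [0.4, 0.8, -1.1]
width: 0.996
```

Call:
apply_moves --targets '[{"hand":1,"tx":0.002,"ty":-0.046,"tz":-0.03,"rx":0,"ry":0,"rz":0},{"hand":1,"tx":0.003,"ty":-0.092,"tz":-0.06,"rx":0,"ry":0,"rz":0},{"hand":1,"tx":0.003,"ty":-0.092,"tz":-0.11,"rx":0,"ry":0,"rz":0},{"hand":1,"tx":0.003,"ty":-0.092,"tz":-0.11,"rx":0,"ry":0,"rz":0}]'

```text
time: 2.48
tcp_pos: [0.5307, -0.3152, 0.0999]
eef_rot: [0.733, 0.68, -0.001, -0.003]
ft_force: [0.4, 0.3, 0.1]
width: 1.0
```

```bash
cat > look.py <<'E'
import sys
from h import *
tag=sys.argv[1]
boxes=eval(sys.argv[2])
out=[]
for n in('scene','top'):
    i,d=arm.snapshot(n);np.savez(n+'.npz',i=i,d=d)
    u,v,w,h=boxes[n];c=i[v:v+h,u:u+w];f=480/h
    out.append(cv2.resize(c,(int(390),int(390*h/w)),interpolation=2))
H=min(max(o.shape[0] for o in out),600)
out=[cv2.copyMakeBorder(o,0,max(0,H-o.shape[0]),0,0,0)[:H] for o in out]
cv2.imwrite(f'pics/{tag}.png',np.hstack(out));print(arm.get_state()['time'],arm.get_state()['tcp_pos'])
E
python3 look.py a1 "{'scene':(180,60,130,130),'top':(380,140,130,130)}"
```

```text
2.575 [ 0.53320963 -0.31612464  0.104044  ]
```

View pics/a1.png

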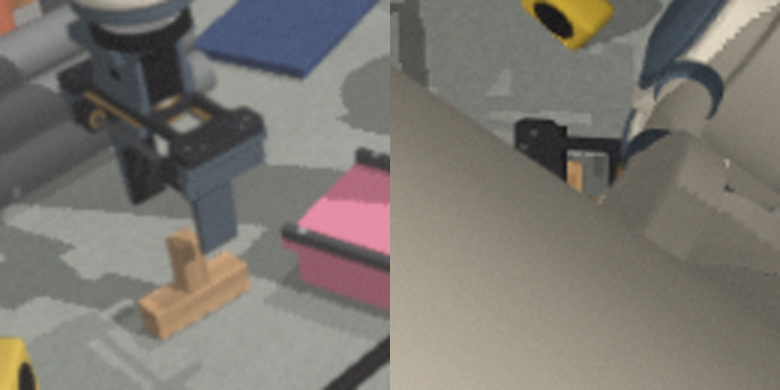

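The scene view shows the open jaws straddling the scraper's grip, at about (190,260) in the crop, with yaw parallel to the block. I'll go down and grip it.

Call:
apply_moves --targets '[{"hand":1,"tx":0,"ty":0,"tz":-0.025,"rx":0,"ry":0,"rz":0},{"hand":1,"tx":0,"ty":0,"tz":-0.05,"rx":0,"ry":0,"rz":0},{"hand":1,"tx":0,"ty":0,"tz":-0.067,"rx":0,"ry":0,"rz":0},{"hand":1,"tx":0,"ty":0,"tz":-0.067,"rx":0,"ry":0,"rz":0},{"hand":1,"tx":0,"ty":0,"tz":-0.067,"rx":0,"ry":0,"rz":0}]'

```text
time: 3.2
tcp_pos: [0.5339, -0.3165, 0.0383]
eef_rot: [0.733, 0.681, -0.0, 0.001]
ft_force: [-0.1, 0.3, 0.3]
width: 1.0
```

Call:
apply_moves --targets '[{"hand":-1,"tx":0,"ty":0,"tz":0,"rx":0,"ry":0,"rz":0},{"hand":-1,"tx":0,"ty":0,"tz":0,"rx":0,"ry":0,"rz":0},{"hand":-1,"tx":0,"ty":0,"tz":0,"rx":0,"ry":0,"rz":0},{"hand":-1,"tx":0,"ty":0,"tz":0,"rx":0,"ry":0,"rz":0},{"hand":-1,"tx":0,"ty":0,"tz":0,"rx":0,"ry":0,"rz":0}]' --force 25

```text
time: 3.82
tcp_pos: [0.5339, -0.3164, 0.0383]
eef_rot: [0.733, 0.681, -0.0, 0.001]
ft_force: [0.6, -0.1, 0.7]
width: 0.485
```

Call:
apply_moves --targets '[{"hand":-1,"tx":0,"ty":0,"tz":0,"rx":0,"ry":0,"rz":0},{"hand":-1,"tx":0,"ty":0,"tz":0,"rx":0,"ry":0,"rz":0},{"hand":-1,"tx":0,"ty":0,"tz":0,"rx":0,"ry":0,"rz":0}]'

```text
time: 4.2
tcp_pos: [0.5339, -0.3165, 0.0383]
eef_rot: [0.733, 0.681, -0.0, 0.001]
ft_force: [0.1, -0.2, -1.4]
width: 0.26
```

Call:
apply_moves --targets '[{"hand":-1,"tx":0,"ty":0,"tz":0,"rx":0,"ry":0,"rz":0},{"hand":-1,"tx":0,"ty":0,"tz":0.03,"rx":0,"ry":0,"rz":0},{"hand":-1,"tx":0,"ty":0,"tz":0.08,"rx":0,"ry":0,"rz":0},{"hand":-1,"tx":0,"ty":0,"tz":0.13,"rx":0,"ry":0,"rz":0},{"hand":-1,"tx":0,"ty":0,"tz":0.182,"rx":0,"ry":0,"rz":0.03}]'

```text
time: 4.82
tcp_pos: [0.5335, -0.3162, 0.2217]
eef_rot: [0.722, 0.692, -0.0, 0.0]
ft_force: [0.4, -0.3, -1.3]
width: 0.264
```

Call:
apply_moves --targets '[{"hand":-1,"tx":0.008,"ty":0.05,"tz":0,"rx":0,"ry":0,"rz":0.02},{"hand":-1,"tx":0.016,"ty":0.1,"tz":0,"rx":0,"ry":0,"rz":0.04},{"hand":-1,"tx":0.024,"ty":0.15,"tz":0,"rx":0,"ry":0,"rz":0.06},{"hand":-1,"tx":0.032,"ty":0.2,"tz":0,"rx":0,"ry":0,"rz":0.085},{"hand":-1,"tx":0.04,"ty":0.25,"tz":0,"rx":0,"ry":0,"rz":0.085}]'

```text
time: 5.45
tcp_pos: [0.5734, -0.0645, 0.2216]
eef_rot: [0.692, 0.722, -0.0, 0.0]
ft_force: [0.5, 0.0, -1.6]
width: 0.265
```

```bash
python3 look.py a2 "{'scene':(200,20,200,200),'top':(200,100,200,200)}"
```

```text
5.55 [ 0.57353984 -0.06176879  0.22156876]
```

View pics/a2.png

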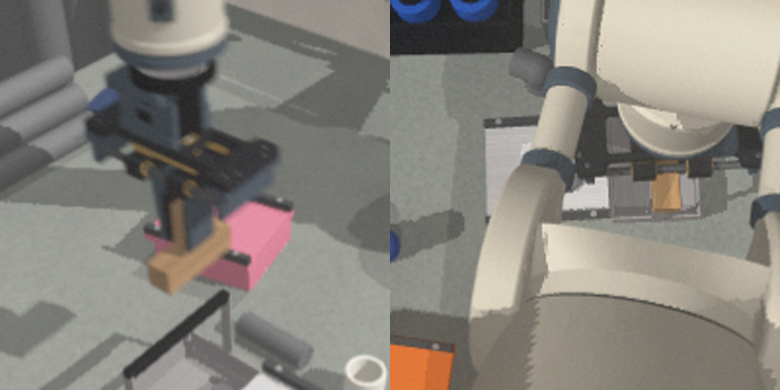

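Call:
apply_moves --targets '[{"hand":-1,"tx":0.008,"ty":0.05,"tz":0,"rx":0,"ry":0,"rz":0},{"hand":-1,"tx":0.015,"ty":0.1,"tz":0,"rx":0,"ry":0,"rz":0},{"hand":-1,"tx":0.022,"ty":0.15,"tz":0,"rx":0,"ry":0,"rz":0},{"hand":-1,"tx":0.0275,"ty":0.2,"tz":0,"rx":0,"ry":0,"rz":0},{"hand":-1,"tx":0.0275,"ty":0.2,"tz":0,"rx":0,"ry":0,"rz":0}]'

```text
time: 6.18
tcp_pos: [0.6009, 0.1411, 0.2212]
eef_rot: [0.689, 0.724, 0.0, -0.0]
ft_force: [0.3, -0.1, -1.9]
width: 0.257
```

Call:
apply_moves --targets '[{"hand":-1,"tx":0,"ty":0,"tz":-0.03,"rx":0,"ry":0,"rz":0},{"hand":-1,"tx":0,"ty":0,"tz":-0.06,"rx":0,"ry":0,"rz":0},{"hand":-1,"tx":0,"ty":0,"tz":-0.09,"rx":0,"ry":0,"rz":0},{"hand":-1,"tx":0,"ty":0,"tz":-0.105,"rx":0,"ry":0,"rz":0},{"hand":-1,"tx":0,"ty":0,"tz":-0.105,"rx":0,"ry":0,"rz":0}]'

```text
time: 6.8
tcp_pos: [0.6005, 0.1405, 0.1157]
eef_rot: [0.69, 0.724, -0.001, -0.001]
ft_force: [-0.3, 0.8, -1.0]
width: 0.26
```

```bash
python3 look.py a3 "{'scene':(260,100,170,170),'top':(200,100,170,170)}"
```

```text
6.9 [0.60147313 0.14093701 0.11717034]
```

View pics/a3.png

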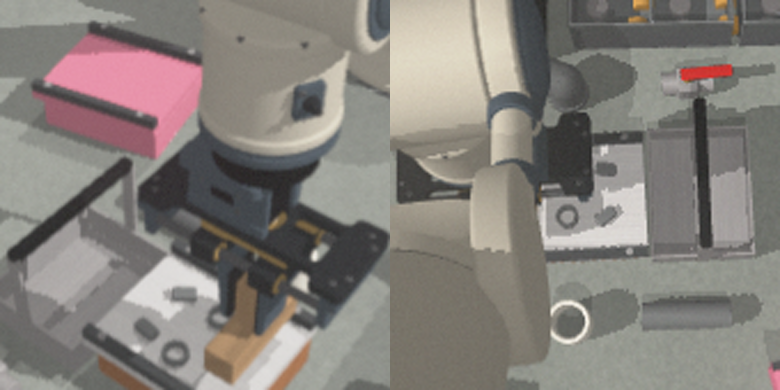

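The scraper is held behind all the offcuts. A quick check of how well the foot is centred between the fences before lowering.

```bash
python3 - <<'E'
from h import *
i,d=load('scene');P=cloud('scene',d);h=cv2.cvtColor(i,cv2.COLOR_BGR2HSV);x,y,z=P[...,0],P[...,1],P[...,2]
m=(x>.5)&(x<.72)&(y>.1)&(y<.18)&(h[...,0]>5)&(h[...,0]<22)&(h[...,1]>70)&(z>.074)
p=P[m];print(len(p),np.percentile(p,[1,5,50,95,99],axis=0).round(4).tolist())
t=p[p[:,2]>.1];print(cv2.minAreaRect((t[:,:2]*1000).astype(np.float32)))
for a in (.0,):
  q=proj('scene',[[.5425,.14,.079],[.6595,.145,.079]]);print(q)
v,u=np.nonzero(m);print(u.min(),u.max(),v.min(),v.max())
E
```

```text
905 [[0.5574, 0.1115, 0.0818], [0.5729, 0.1271, 0.0869], [0.6215, 0.1474, 0.1071], [0.6472, 0.1729, 0.2256], [0.6488, 0.1788, 0.2319]]
((611.1209716796875, 156.50848388671875), (65.44983673095703, 91.54792022705078), 54.62746810913086)
[[384.95770427 230.22944081]
 [351.18904647 268.4607668 ]]
348 400 192 266
```

Call:
apply_moves --targets '[{"hand":-1,"tx":0.0025,"ty":-0.001,"tz":-0.01,"rx":0,"ry":0,"rz":0},{"hand":-1,"tx":0.0025,"ty":-0.001,"tz":-0.02,"rx":0,"ry":0,"rz":0},{"hand":-1,"tx":0.0025,"ty":-0.001,"tz":-0.025,"rx":0,"ry":0,"rz":0},{"hand":-1,"tx":0.0025,"ty":-0.001,"tz":-0.027,"rx":0,"ry":0,"rz":0},{"hand":-1,"tx":0.0025,"ty":-0.001,"tz":-0.027,"rx":0,"ry":0,"rz":0}]'

```text
time: 7.52
tcp_pos: [0.604, 0.1399, 0.0901]
eef_rot: [0.69, 0.724, 0.001, -0.0]
ft_force: [0.6, 0.1, -1.5]
width: 0.259
```

```bash
python3 -c "
from bench import arm
s=arm.get_state();print(s['tcp_pos'],s['ft_force'],s['moment'])";python3 look.py a4 "{'scene':(280,160,130,130),'top':(220,130,130,130)}"
```

```text
[0.60395604 0.13994351 0.09013139] [ 0.55346272  0.07533165 -1.47119451] [ 0.01735055  0.00886648 -0.03075365]
7.625 [0.60408081 0.13995567 0.09036289]
```

View pics/a4.png

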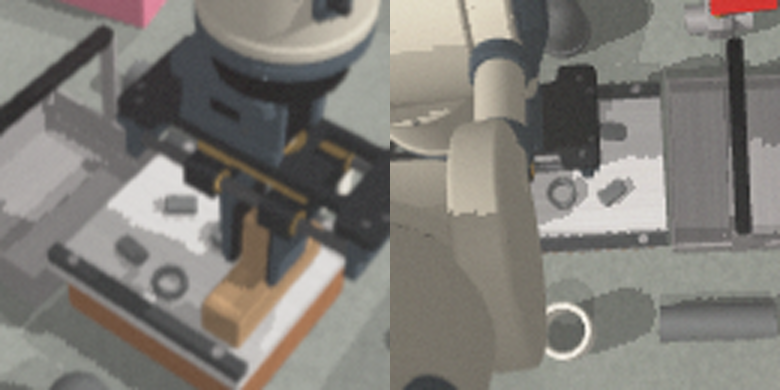

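Call:
apply_moves --targets '[{"hand":-1,"tx":0.0004,"ty":-0.01,"tz":-0.0005,"rx":0,"ry":0,"rz":0},{"hand":-1,"tx":0.0008,"ty":-0.02,"tz":-0.0005,"rx":0,"ry":0,"rz":0},{"hand":-1,"tx":0.0012,"ty":-0.03,"tz":-0.0005,"rx":0,"ry":0,"rz":0},{"hand":-1,"tx":0.0016,"ty":-0.04,"tz":-0.0005,"rx":0,"ry":0,"rz":0},{"hand":-1,"tx":0.002,"ty":-0.05,"tz":-0.0005,"rx":0,"ry":0,"rz":0}]'

```text
time: 8.25
tcp_pos: [0.6062, 0.0892, 0.0899]
eef_rot: [0.69, 0.724, 0.001, 0.0]
ft_force: [-0.4, 0.3, -1.9]
width: 0.258
```

Call:
apply_moves --targets '[{"hand":-1,"tx":0.0004,"ty":-0.01,"tz":0,"rx":0,"ry":0,"rz":0},{"hand":-1,"tx":0.0008,"ty":-0.02,"tz":0,"rx":0,"ry":0,"rz":0},{"hand":-1,"tx":0.0012,"ty":-0.03,"tz":0,"rx":0,"ry":0,"rz":0},{"hand":-1,"tx":0.0016,"ty":-0.04,"tz":0,"rx":0,"ry":0,"rz":0}]'

```text
time: 8.75
tcp_pos: [0.6078, 0.0485, 0.0899]
eef_rot: [0.69, 0.724, 0.001, 0.0]
ft_force: [-0.5, -0.2, -1.9]
width: 0.263
```

```bash
python3 look.py a5 "{'scene':(260,140,150,150),'top':(220,130,150,150)}"
```

```text
8.85 [0.60783908 0.04809503 0.08990675]
```

View pics/a5.png

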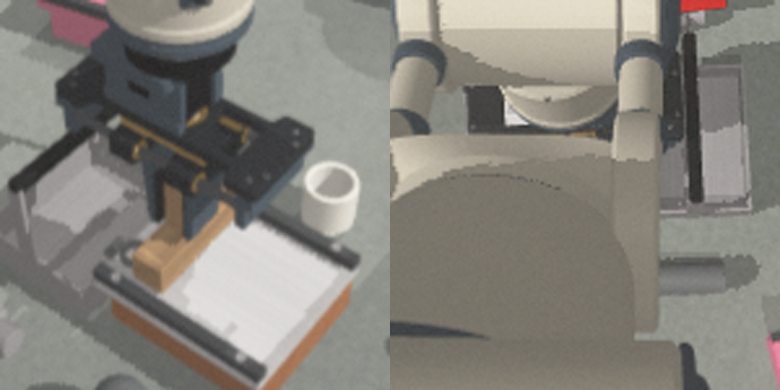

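The deck is clear behind the block and the offcuts are all ahead of it. Next I push slowly over the edge.

Call:
apply_moves --targets '[{"hand":-1,"tx":0.0004,"ty":-0.008,"tz":0,"rx":0,"ry":0,"rz":0},{"hand":-1,"tx":0.0007,"ty":-0.016,"tz":0,"rx":0,"ry":0,"rz":0},{"hand":-1,"tx":0.001,"ty":-0.024,"tz":0,"rx":0,"ry":0,"rz":0},{"hand":-1,"tx":0.0013,"ty":-0.032,"tz":0,"rx":0,"ry":0,"rz":0},{"hand":-1,"tx":0.0016,"ty":-0.04,"tz":0,"rx":0,"ry":0,"rz":0}]'

```text
time: 9.48
tcp_pos: [0.6094, 0.0075, 0.0899]
eef_rot: [0.69, 0.724, 0.001, 0.0]
ft_force: [0.6, -0.0, -1.1]
width: 0.263
```

Call:
apply_moves --targets '[{"hand":-1,"tx":0.0003,"ty":-0.005,"tz":0,"rx":0,"ry":0,"rz":0},{"hand":-1,"tx":0.0005,"ty":-0.01,"tz":0,"rx":0,"ry":0,"rz":0},{"hand":-1,"tx":0.0005,"ty":-0.01,"tz":0,"rx":0,"ry":0,"rz":0}]'

```text
time: 9.85
tcp_pos: [0.61, -0.0028, 0.0899]
eef_rot: [0.69, 0.724, 0.001, 0.0]
ft_force: [0.2, 0.3, -1.2]
width: 0.262
```

```bash
python3 look.py a6 "{'scene':(240,140,150,150),'top':(220,130,150,150)}"
```

```text
9.95 [ 0.60993911 -0.00237663  0.08990403]
```

View pics/a6.png

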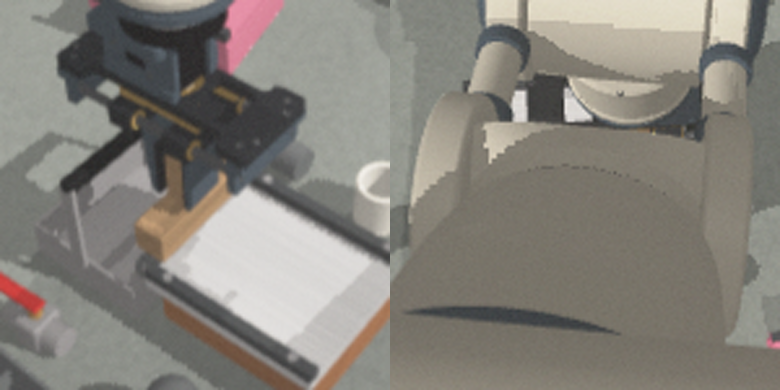

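Call:
apply_moves --targets '[{"hand":-1,"tx":0,"ty":0.005,"tz":0.015,"rx":0,"ry":0,"rz":0},{"hand":-1,"tx":0,"ty":0.01,"tz":0.05,"rx":0,"ry":0,"rz":0},{"hand":-1,"tx":0,"ty":0.01,"tz":0.09,"rx":0,"ry":0,"rz":0},{"hand":-1,"tx":0,"ty":0.01,"tz":0.132,"rx":0,"ry":0,"rz":0},{"hand":-1,"tx":0,"ty":0.01,"tz":0.132,"rx":0,"ry":0,"rz":0}]'

```text
time: 10.58
tcp_pos: [0.6117, 0.0081, 0.2263]
eef_rot: [0.69, 0.724, 0.003, 0.003]
ft_force: [-0.0, -0.8, -1.3]
width: 0.262
```

Call:
apply_moves --targets '[{"hand":-1,"tx":-0.011,"ty":-0.048,"tz":0,"rx":0,"ry":0,"rz":-0.02},{"hand":-1,"tx":-0.022,"ty":-0.098,"tz":0,"rx":0,"ry":0,"rz":-0.04},{"hand":-1,"tx":-0.034,"ty":-0.148,"tz":0,"rx":0,"ry":0,"rz":-0.06},{"hand":-1,"tx":-0.045,"ty":-0.198,"tz":0,"rx":0,"ry":0,"rz":-0.08},{"hand":-1,"tx":-0.055,"ty":-0.248,"tz":0,"rx":0,"ry":0,"rz":-0.1}]'

```text
time: 11.2
tcp_pos: [0.5559, -0.2409, 0.2261]
eef_rot: [0.725, 0.688, 0.003, 0.003]
ft_force: [0.6, -0.6, -0.9]
width: 0.261
```

```bash
python3 look.py a7 "{'scene':(240,130,170,170),'top':(220,110,170,170)}"
```

```text
11.3 [ 0.55552789 -0.24387177  0.2259892 ]
```

View pics/a7.png

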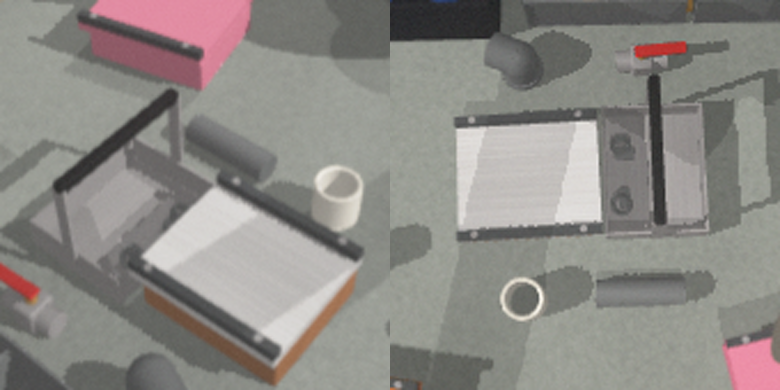

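```bash
python3 - <<'E'
from h import *
i,d=load('top');c=i[145:220,300:370];cv2.imwrite('pics/a7z.png',cv2.resize(c,None,fx=8,fy=8,interpolation=2))
P=cloud('top',d);np.set_printoptions(linewidth=250)
print((P[155:210:2,310:336:2,2]*1000).round(0))
i=load('scene')[0];c=i[190:270,260:340];cv2.imwrite('pics/a7y.png',cv2.resize(c,None,fx=7,fy=7,interpolation=2))
E
```

```text
[[ -3.  -1.  -3.  -5.  -0.  -3.  -3.  -4.  -1.  -1.  -1.  37. 128.]
 [ -2.  33.  36.  31.  35.  33.  30.  29.  31.  27.  31.  27. 126.]
 [ -5.  36.  19.  15.  15.  14.  14.  12.   9.  12.  11.   8. 129.]
 [ -2.  32.   2.   1.   3.   2.   1.  -0.   1.   1.  -0.  -0. 127.]
 [  1.  36.   1.   2.  -1.   1.  -2.   1.   2.   4.   1.   3. 128.]
 [  3.  32.  -2.   2.  -1.   1.   1.   1.   3.  -1.   0.  -1. 130.]
 [ -2.  34.   2.   1.   1.   3.   4.   0.   1.   1.   2.   0. 130.]
 [ 45.  -4.   2.   2.   8.  11.  11.   1.  -0.   2.  nan   4. 126.]
 [ 51.   0.  nan  12.   7.   5.   9.  19.   2.   1.   2.   2. 130.]
 [ 46.   1.   2.  13.  -0.  -2.   2.  17.   4.   2.   1.   3. 127.]
 [ 49.  -2.   2.  10.  21.  18.  19.  11.  10.   2.  -0.   3. 128.]
 [ 48.  -3.   3.   0.   9.  11.   9.  12.  -2.   3.   1.   0. 129.]
 [ 51.  -2.   1.  -2.   2.   5.   2.   6.   3.   2.   3.   1. 126.]
 [ 49.  -1.   1.  -0.   2.   2.   1.   4.   1.  -0.   5.   1. 127.]
 [ 50.  -5.   2.   1.   2.   0.   5.  -2.   6.   6.   4.  -1. 127.]
 [ 48.  -3.   3.   2.   1.   1.   0.   1.  -0.   1.   0.   3. 126.]
 [ 46.   2.   9.   0.   5.   3.   5.   0.  -1.   3.   3.   2. 122.]
 [ 47.  -4.  20.   1.  -0.   1.  -0.  -2.   1.   1.  -0.   1. 122.]
 [ 48.   0.  29.   1.   3.   3.   2.   0.   3.   1.   4.  -1.   4.]
 [ 49.  -3.  36.  -1.   1.   9.  10.   2.   3.   4.   4.  -0.   1.]
 [ 51.  -1.  37.   3.  12.  23.  15.   8.   2.   2.   4.   2.   4.]
 [ 50.  -0.  34.   2.   8.  12.  21.  19.   1.  -1.   1.   1.   3.]
 [ 49.  -0.  35.  10.   3.   9.   7.  21.   2.  -1.   4.   1.   1.]
 [ 46.   0.  36.  -1.   6.   1.  -1.  17.   1.   1.   1.   3.  -2.]
 [ 50.  -4.  34.   5.   8.  11.  12.   2.   2.   0.   3.   0.  -0.]
 [ 48.  -0.  34.   3.   1.   2.   1.   2.   0.   3.   3.   3.   1.]
 [ 59.  43.  36.   0.  -0.   2.   1.   3.   1.   4.   3.   3.   1.]
 [ 60.  55.  33.   4.   1.   1.   2.   0.   3.   3.   0.   4.  88.]]
```

View pics/a7z.png

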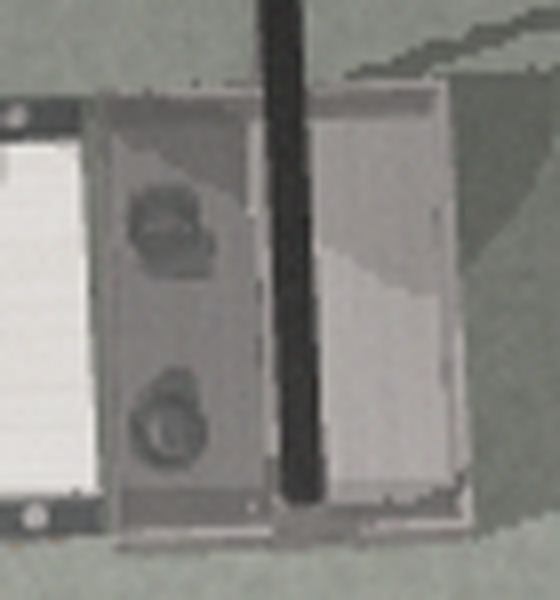

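View pics/a7y.png

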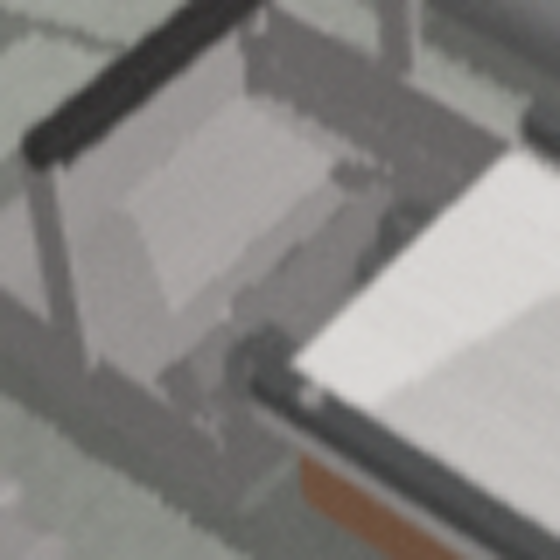

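All four are in the pan: the top view shows two rings at 0.018 to 0.021 m, each lying on a sliver, and the deck is empty. Next, the block goes back.

```bash
cat > rot.py <<'E'
import sys,numpy as np
from scipy.spatial.transform import Rotation as R
from bench import arm
s=arm.get_state();a=np.radians(float(sys.argv[1])/2)
q=R.from_quat([np.cos(a),np.sin(a),0,0]);c=R.from_quat(s['eef_rot'])
print('tcp',s['tcp_pos'].round(4),'rotvec',(q*c.inv()).as_rotvec().round(4),'f',s['ft_force'].round(2),'w',s['width']*91)
E
python3 rot.py 85.8
```

```text
tcp [ 0.5555 -0.2439  0.226 ] rotvec [ 0.0015  0.0072 -0.0177] f [ 0.73  0.36 -1.62] w 23.812131879109916
```

Call:
apply_moves --targets '[{"hand":-1,"tx":-0.011,"ty":-0.036,"tz":-0.02,"rx":0.001,"ry":0.004,"rz":-0.01},{"hand":-1,"tx":-0.022,"ty":-0.0725,"tz":-0.06,"rx":0.0015,"ry":0.007,"rz":-0.018},{"hand":-1,"tx":-0.022,"ty":-0.0725,"tz":-0.11,"rx":0.0015,"ry":0.007,"rz":-0.018},{"hand":-1,"tx":-0.022,"ty":-0.0725,"tz":-0.16,"rx":0.0015,"ry":0.007,"rz":-0.018},{"hand":-1,"tx":-0.022,"ty":-0.0725,"tz":-0.175,"rx":0.0015,"ry":0.007,"rz":-0.018}]'

```text
time: 11.92
tcp_pos: [0.5321, -0.3147, 0.0483]
eef_rot: [0.733, 0.681, -0.0, -0.002]
ft_force: [-0.1, -0.3, -0.9]
width: 0.259
```

```bash
python3 rot.py 85.8
```

```text
tcp [ 0.5321 -0.3147  0.0483] rotvec [-0.0031 -0.0038  0.    ] f [-0.06 -0.28 -0.86] w 23.599788517447802
```

Call:
apply_moves --targets '[{"hand":-1,"tx":0,"ty":0,"tz":-0.002,"rx":0,"ry":0,"rz":0},{"hand":-1,"tx":0,"ty":0,"tz":-0.002,"rx":0,"ry":0,"rz":0}]'

```text
time: 12.18
tcp_pos: [0.5329, -0.3148, 0.0477]
eef_rot: [0.732, 0.681, -0.0, -0.002]
ft_force: [-0.9, -0.2, -1.2]
width: 0.257
```

```bash
python3 rot.py 85.8
```

```text
tcp [ 0.5329 -0.3148  0.0477] rotvec [-0.0021 -0.0024 -0.0004] f [-0.87 -0.23 -1.15] w 23.396260763535924
```

Call:
apply_moves --targets '[{"hand":-1,"tx":0,"ty":0,"tz":-0.004,"rx":-0.002,"ry":-0.0024,"rz":0},{"hand":-1,"tx":0,"ty":0,"tz":-0.007,"rx":-0.002,"ry":-0.0024,"rz":0},{"hand":-1,"tx":0,"ty":0,"tz":-0.0092,"rx":-0.002,"ry":-0.0024,"rz":0},{"hand":-1,"tx":0,"ty":0,"tz":-0.0094,"rx":-0.002,"ry":-0.0024,"rz":0},{"hand":-1,"tx":0,"ty":0,"tz":-0.0094,"rx":-0.002,"ry":-0.0024,"rz":0}]'

```text
time: 12.8
tcp_pos: [0.5329, -0.3148, 0.0383]
eef_rot: [0.732, 0.681, 0.0, -0.0]
ft_force: [-0.4, 1.1, -2.2]
width: 0.262
```

```bash
python3 rot.py 85.8
```

```text
tcp [ 0.5329 -0.3148  0.0383] rotvec [-0.0001 -0.0001 -0.0004] f [-0.39  1.09 -2.21] w 23.882276352164304
```

Call:
apply_moves --targets '[{"hand":-1,"tx":0,"ty":0,"tz":-0.0004,"rx":0,"ry":0,"rz":0},{"hand":-1,"tx":0,"ty":0,"tz":-0.0007,"rx":0,"ry":0,"rz":0},{"hand":-1,"tx":0,"ty":0,"tz":-0.0007,"rx":0,"ry":0,"rz":0}]'

```text
time: 13.18
tcp_pos: [0.5329, -0.3149, 0.0382]
eef_rot: [0.732, 0.681, 0.0, 0.0]
ft_force: [-3.7, 0.8, 8.8]
width: 0.263
```

Call:
apply_moves --targets '[{"hand":1,"tx":0,"ty":0,"tz":0,"rx":0,"ry":0,"rz":0},{"hand":1,"tx":0,"ty":0,"tz":0,"rx":0,"ry":0,"rz":0},{"hand":1,"tx":0,"ty":0,"tz":0,"rx":0,"ry":0,"rz":0},{"hand":1,"tx":0,"ty":0,"tz":0,"rx":0,"ry":0,"rz":0},{"hand":1,"tx":0,"ty":0,"tz":0,"rx":0,"ry":0,"rz":0}]'

```text
time: 13.8
tcp_pos: [0.5328, -0.3149, 0.0382]
eef_rot: [0.732, 0.681, 0.0, 0.0]
ft_force: [0.1, 0.2, 0.6]
width: 0.781
```

Call:
apply_moves --targets '[{"hand":1,"tx":0,"ty":0,"tz":0,"rx":0,"ry":0,"rz":0},{"hand":1,"tx":0,"ty":0,"tz":0.02,"rx":0,"ry":0,"rz":0},{"hand":1,"tx":0,"ty":0,"tz":0.07,"rx":0,"ry":0,"rz":0},{"hand":1,"tx":0,"ty":0,"tz":0.12,"rx":0,"ry":0,"rz":0},{"hand":1,"tx":0,"ty":0,"tz":0.172,"rx":0,"ry":0,"rz":0}]'

```text
time: 14.42
tcp_pos: [0.5326, -0.3147, 0.2117]
eef_rot: [0.732, 0.681, -0.0, -0.0]
ft_force: [0.9, -0.2, 0.3]
width: 0.999
```

```bash
python3 look.py a8 "{'scene':(200,80,220,220),'top':(220,110,240,170)}"; python3 m2.py | grep -E 'bar|foot .*pca|f\+|f-'
```

```text
14.525 [ 0.53505017 -0.31643327  0.2159826 ]
scene f+ 403 (array([670.1,  93.4]), array([ 14.1, 160.7]), 2.41, (array([669.8,  93.7]), np.float64(92.44)))
scene f- 377 (array([540.5,  88.4]), array([ 15.5, 160.2]), 2.18, (array([540.5,  91. ]), np.float64(92.08)))
scene bar 383 (array([615.8, -48.8]), array([157.4,  15.9]), 0.92, (array([619.3, -48.8]), np.float64(1.43)))
top f+ 247 (array([666. ,  89.2]), array([ 11.8, 157.9]), 2.58, (array([666.1,  88.4]), np.float64(92.4)))
top f- 186 (array([537.3,  64.5]), array([ 11.1, 120.3]), 1.92, (array([537.4,  65.6]), np.float64(91.74)))
top bar 295 (array([611.2, -54.6]), array([155.1,  11.2]), 1.05, (array([610.7, -54.8]), np.float64(1.15)))
```

View pics/a8.png

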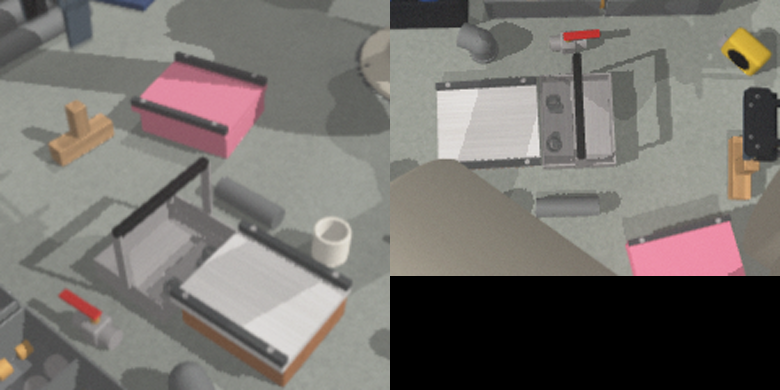

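The scraper stands upright at its old spot and the pan is undisturbed, with its bar near (0.613, -0.052). Now to the bar.

Call:
apply_moves --targets '[{"hand":1,"tx":0.016,"ty":0.053,"tz":0,"rx":0,"ry":0,"rz":0.02},{"hand":1,"tx":0.032,"ty":0.106,"tz":0,"rx":0,"ry":0,"rz":0.04},{"hand":1,"tx":0.047,"ty":0.159,"tz":0,"rx":0,"ry":0,"rz":0.06},{"hand":1,"tx":0.063,"ty":0.212,"tz":0,"rx":0,"ry":0,"rz":0.08},{"hand":1,"tx":0.078,"ty":0.264,"tz":0,"rx":0,"ry":0,"rz":0.094}]'

```text
time: 15.15
tcp_pos: [0.6133, -0.0506, 0.2157]
eef_rot: [0.699, 0.715, 0.001, 0.004]
ft_force: [0.4, -0.0, 1.0]
width: 1.0
```

Call:
apply_moves --targets '[{"hand":1,"tx":0,"ty":0,"tz":-0.02,"rx":0,"ry":0,"rz":0},{"hand":1,"tx":0,"ty":0,"tz":-0.04,"rx":0,"ry":0,"rz":0},{"hand":1,"tx":0,"ty":0,"tz":-0.06,"rx":0,"ry":0,"rz":0},{"hand":1,"tx":0,"ty":0,"tz":-0.06,"rx":0,"ry":0,"rz":0}]'

```text
time: 15.65
tcp_pos: [0.6122, -0.0504, 0.1541]
eef_rot: [0.699, 0.715, 0.0, 0.003]
ft_force: [-0.7, 0.0, 0.0]
width: 1.004
```

```bash
python3 look.py a9 "{'scene':(200,100,180,180),'top':(240,110,170,170)}"; python3 rot.py 91.2
```

```text
15.75 [ 0.61337978 -0.05065966  0.15600031]
tcp [ 0.6134 -0.0507  0.156 ] rotvec [ 0.0046  0.0077 -0.0007] f [-0.64 -0.1  -0.29] w 91.160080268415
```

View pics/a9.png

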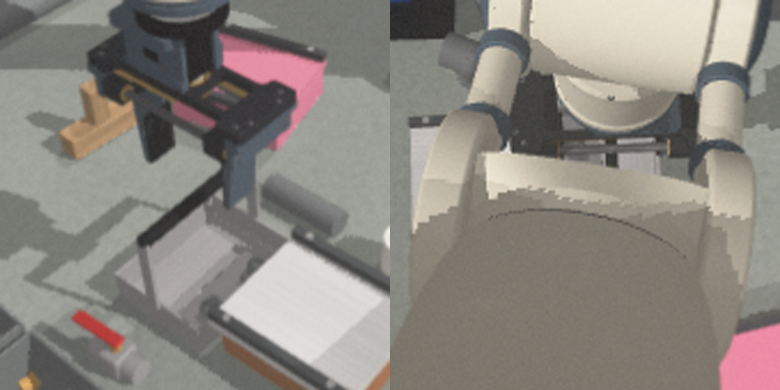

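The jaws straddle the bar. I correct a 0.5 degree tool tilt while going down.

Call:
apply_moves --targets '[{"hand":1,"tx":0,"ty":-0.001,"tz":-0.015,"rx":0.0046,"ry":0.0077,"rz":0},{"hand":1,"tx":0,"ty":-0.001,"tz":-0.03,"rx":0.0046,"ry":0.0077,"rz":0},{"hand":1,"tx":0,"ty":-0.001,"tz":-0.045,"rx":0.0046,"ry":0.0077,"rz":0},{"hand":1,"tx":0,"ty":-0.001,"tz":-0.052,"rx":0.0046,"ry":0.0077,"rz":0},{"hand":1,"tx":0,"ty":-0.001,"tz":-0.052,"rx":0.0046,"ry":0.0077,"rz":0}]'

```text
time: 16.38
tcp_pos: [0.6131, -0.0516, 0.1033]
eef_rot: [0.699, 0.715, -0.0, -0.0]
ft_force: [-0.2, 0.3, -0.6]
width: 1.0
```

```bash
python3 rot.py 91.2
```

```text
tcp [ 0.6131 -0.0516  0.1033] rotvec [-0.0002 -0.001  -0.0007] f [-0.17  0.29 -0.64] w 91.03087917876263
```

Call:
apply_moves --targets '[{"hand":0,"tx":0,"ty":0,"tz":0,"rx":0,"ry":0,"rz":0},{"hand":-0.3,"tx":0,"ty":0,"tz":0,"rx":0,"ry":0,"rz":0},{"hand":-1,"tx":0,"ty":0,"tz":0,"rx":0,"ry":0,"rz":0},{"hand":-1,"tx":0,"ty":0,"tz":0,"rx":0,"ry":0,"rz":0},{"hand":-1,"tx":0,"ty":0,"tz":0,"rx":0,"ry":0,"rz":0}]' --force 15

```text
time: 17.0
tcp_pos: [0.6131, -0.0516, 0.1034]
eef_rot: [0.699, 0.715, -0.0, -0.0]
ft_force: [0.2, -0.3, -0.5]
width: 0.486
```

Call:
apply_moves --targets '[{"hand":-1,"tx":0,"ty":0,"tz":0,"rx":0,"ry":0,"rz":0},{"hand":-1,"tx":0,"ty":0,"tz":0,"rx":0,"ry":0,"rz":0},{"hand":-1,"tx":0,"ty":0,"tz":0,"rx":0,"ry":0,"rz":0},{"hand":-1,"tx":0,"ty":0,"tz":0,"rx":0,"ry":0,"rz":0},{"hand":-1,"tx":0,"ty":0,"tz":0,"rx":0,"ry":0,"rz":0}]'

```text
time: 17.62
tcp_pos: [0.613, -0.0516, 0.1033]
eef_rot: [0.699, 0.715, -0.0, -0.0]
ft_force: [0.3, -0.5, -2.8]
width: 0.127
```

Call:
apply_moves --targets '[{"hand":-1,"tx":0,"ty":0,"tz":0,"rx":0,"ry":0,"rz":0},{"hand":-1,"tx":0,"ty":0,"tz":0,"rx":0,"ry":0,"rz":0},{"hand":-1,"tx":0,"ty":0,"tz":0,"rx":0,"ry":0,"rz":0}]' --force 45

```text
time: 18.0
tcp_pos: [0.6129, -0.0516, 0.1032]
eef_rot: [0.699, 0.715, -0.0, -0.001]
ft_force: [-0.0, -0.2, -2.5]
width: 0.127
```

```bash
python3 rot.py 91.2
```

```text
tcp [ 0.6129 -0.0516  0.1032] rotvec [-0.0002 -0.0014 -0.0007] f [-0.03 -0.22 -2.53] w 11.559808154360432
```

Call:
apply_moves --targets '[{"hand":-1,"tx":0,"ty":-0.001,"tz":0.003,"rx":0,"ry":0,"rz":0},{"hand":-1,"tx":0,"ty":-0.003,"tz":0.008,"rx":0,"ry":0,"rz":0},{"hand":-1,"tx":0,"ty":-0.006,"tz":0.014,"rx":0,"ry":0,"rz":0},{"hand":-1,"tx":0,"ty":-0.009,"tz":0.022,"rx":0,"ry":0,"rz":0},{"hand":-1,"tx":0,"ty":-0.01,"tz":0.032,"rx":0,"ry":0,"rz":0}]'

```text
time: 18.62
tcp_pos: [0.6129, -0.0619, 0.1359]
eef_rot: [0.7, 0.715, -0.0, -0.001]
ft_force: [0.3, -0.3, -2.7]
width: 0.129
```

```bash
python3 rot.py 91.2
```

```text
tcp [ 0.6129 -0.0619  0.1359] rotvec [-0.0002 -0.0013 -0.0004] f [ 0.3  -0.27 -2.66] w 11.764874108767449
```

Call:
apply_moves --targets '[{"hand":-1,"tx":0,"ty":0,"tz":0.012,"rx":0,"ry":0,"rz":0},{"hand":-1,"tx":0,"ty":0,"tz":0.027,"rx":0,"ry":0,"rz":0},{"hand":-1,"tx":0,"ty":0,"tz":0.042,"rx":0,"ry":0,"rz":0},{"hand":-1,"tx":0,"ty":0,"tz":0.057,"rx":0,"ry":0,"rz":0},{"hand":-1,"tx":0,"ty":0,"tz":0.072,"rx":0,"ry":0,"rz":0}]'

```text
time: 19.25
tcp_pos: [0.6129, -0.0619, 0.209]
eef_rot: [0.699, 0.715, -0.0, -0.0]
ft_force: [-0.3, 1.2, -3.9]
width: 0.131
```

Call:
apply_moves --targets '[{"hand":-1,"tx":0,"ty":0,"tz":0.012,"rx":0,"ry":0,"rz":0},{"hand":-1,"tx":0,"ty":0,"tz":0.024,"rx":0,"ry":0,"rz":0},{"hand":-1,"tx":0,"ty":0,"tz":0.035,"rx":0,"ry":0,"rz":0},{"hand":-1,"tx":0,"ty":0,"tz":0.042,"rx":0,"ry":0,"rz":0},{"hand":-1,"tx":0,"ty":0,"tz":0.045,"rx":0,"ry":0,"rz":0}]'

```text
time: 19.88
tcp_pos: [0.613, -0.0619, 0.2544]
eef_rot: [0.699, 0.715, -0.0, -0.0]
ft_force: [0.4, -0.1, -3.2]
width: 0.129
```

Call:
apply_moves --targets '[{"hand":-1,"tx":0,"ty":0,"tz":0,"rx":0,"ry":0,"rz":0},{"hand":-1,"tx":0,"ty":0,"tz":0,"rx":0,"ry":0,"rz":0},{"hand":-1,"tx":0,"ty":0,"tz":0,"rx":0,"ry":0,"rz":0},{"hand":-1,"tx":0,"ty":0,"tz":0,"rx":0,"ry":0,"rz":0}]'

```text
time: 20.38
tcp_pos: [0.6129, -0.0619, 0.2542]
eef_rot: [0.699, 0.715, -0.0, -0.0]
ft_force: [0.1, 0.1, -3.5]
width: 0.13
```

```bash
python3 look.py a10 "{'scene':(200,60,200,200),'top':(220,80,240,240)}"; python3 rot.py 91.2
```

```text
20.475 [ 0.61295369 -0.06182775  0.25425327]
tcp [ 0.613  -0.0618  0.2543] rotvec [-0.0002 -0.0011 -0.0005] f [ 0.03 -0.3  -3.3 ] w 12.077396322989618
```

View pics/a10.png

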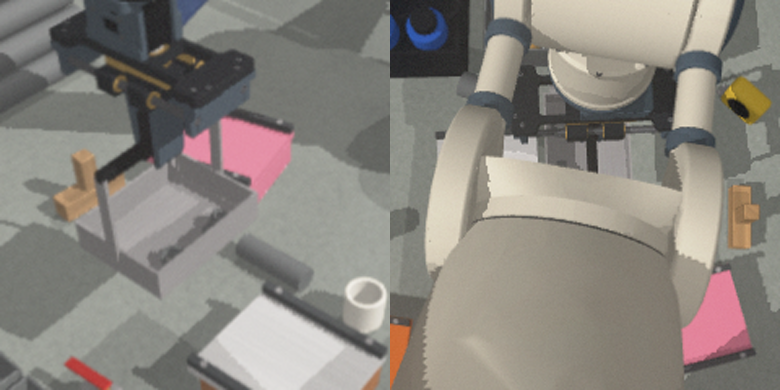

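```bash
python3 - <<'E'
from h import *
i,d=load('scene');P=cloud('scene',d);x,y,z=P[...,0],P[...,1],P[...,2]
c=i[130:220,230:340];cv2.imwrite('pics/a10z.png',cv2.resize(c,None,fx=7,fy=6.6,interpolation=2))
m=(x>.53)&(x<.7)&(y>-.13)&(y<.01)&(z>.135)&(z<.175);p=P[m]
# floor plane robust
q=p
for _ in range(10):
    A=np.c_[q[:,0]-.613,q[:,1]+.06,np.ones(len(q))];s=np.linalg.lstsq(A,q[:,2],rcond=None)[0]
    A2=np.c_[p[:,0]-.613,p[:,1]+.06,np.ones(len(p))];q=p[abs(A2@s-p[:,2])<.004]
print(len(p),len(q),s, np.degrees(s[:2]))
E
```

```text
2973 1842 [ 0.00146291 -0.00630723  0.15382391] [ 0.08381848 -0.36137743]
```

View pics/a10z.png

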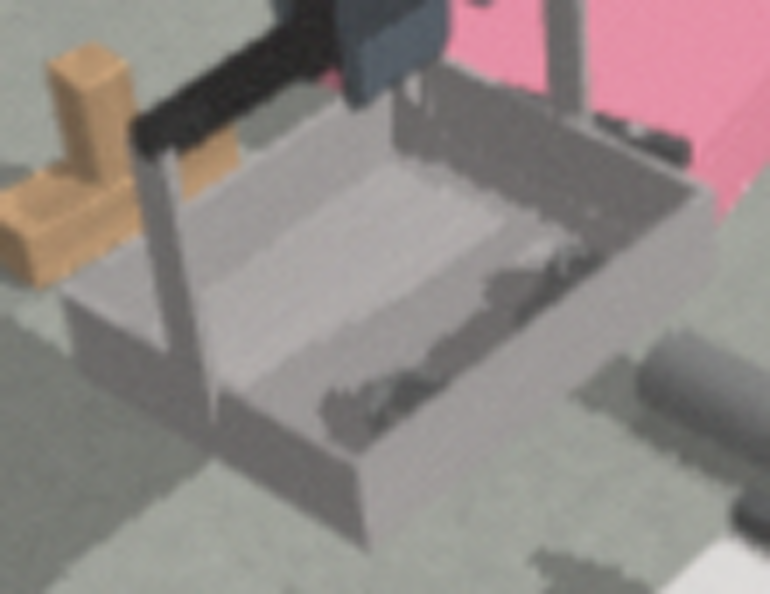

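The pan is level within 0.4 degrees. Its floor is at z ≈ 0.154, so the underside is about 0.15 above the counter, and both offcut clusters are in it at about (375,400) and (545,275) in the zoom. Handing in.

```bash
python3 -c "
from bench import arm
s=arm.get_state();print(s['time'],abs(s['qvel']).max(),s['width']);print(arm.finish_job())"
```

```text
20.475 0.0021380957638659727 0.13271864091197383
the job is handed in; nothing more can be done
None
```

I scraped all four offcuts into the pan with the scraper block and stood the block upright back on the counter, within a few mm of its old spot. I then lifted the pan by its handle bar and handed the job in at 20.5 s while holding it.

**Offcuts:** After the scrape, the top view showed an empty deck and two rings in the pan, each about 0.02 m high, so lying on a sliver. After the lift, both clusters could still be seen in the pan. The near wall partly hid them, so I did not count the four pieces one by one at that point.

**Pan:** The underside was about 0.15 m above the counter, level within about 0.4°. The arm was still, with about 12 mm between the fingers on the bar.

**Forces:** The largest wrist reading I saw was about 9 N, as the block touched down.

**Other goods:** None of the goods visible in the later pictures had been shifted. I checked this by eye and did not re-measure each one.

**Disagreement:** The two cameras differed by 4 to 6 mm on positions, so I used averages.

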